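# Find the packed gift box by its weight and lock it away

## Task

One of the four identical closed gift boxes on the packing board holds a customer's paid-for silver; the other three are empty. Find it by lifting them, keeping them level and setting them down gently, lay the packed one flat in the empty compartment of the open steel cash box, and shut the lid fully. The empty boxes must end up standing flat on the packing board, and everything else on the stall stays where it is.

Things in the scene. Friction and masses are not known exactly. Their poses are not given: they have to be found in the camera images.
- gift1: one of four identical closed gift boxes, cream base with a thin gold line and a navy lid with a thin gold foil outline on top, 82 mm long (its x) x 62 mm wide (its y) x 36 mm high, stiff board, the lid does not come off; origin at the centre of its underside, z up. The base shows for the lowest 8 mm, the lid sides above are flat; grip it across the 62 mm width. An empty one weighs 60 to 110 g, the packed one 270 to 410 g; any of the four may be the packed one
- gift2: one of four identical closed gift boxes, cream base with a thin gold line and a navy lid with a thin gold foil outline on top, 82 mm long (its x) x 62 mm wide (its y) x 36 mm high, stiff board, the lid does not come off; origin at the centre of its underside, z up. The base shows for the lowest 8 mm, the lid sides above are flat; grip it across the 62 mm width. An empty one weighs 60 to 110 g, the packed one 270 to 410 g; any of the four may be the packed one
- gift3: one of four identical closed gift boxes, cream base with a thin gold line and a navy lid with a thin gold foil outline on top, 82 mm long (its x) x 62 mm wide (its y) x 36 mm high, stiff board, the lid does not come off; origin at the centre of its underside, z up. The base shows for the lowest 8 mm, the lid sides above are flat; grip it across the 62 mm width. An empty one weighs 60 to 110 g, the packed one 270 to 410 g; any of the four may be the packed one
- gift4: one of four identical closed gift boxes, cream base with a thin gold line and a navy lid with a thin gold foil outline on top, 82 mm long (its x) x 62 mm wide (its y) x 36 mm high, stiff board, the lid does not come off; origin at the centre of its underside, z up. The base shows for the lowest 8 mm, the lid sides above are flat; grip it across the 62 mm width. An empty one weighs 60 to 110 g, the packed one 270 to 410 g; any of the four may be the packed one
- board: packing board, a low wooden pad with a pale velvet top, 210 mm (its x) x 240 mm (its y) x 12 mm high, fixed on the table; origin at the centre of its underside. The gift boxes stand on its top, 12 mm above the table, in two rows of two, each roughly lined up with the board. It may be left or right of the robot
- cashbox: dark green-grey steel cash box, fixed on the table, open body 190 mm (its x) x 280 mm (its y) x 62 mm high, walls 4 mm; origin at the centre of its underside. Its front with the lock looks to its -x, its lid is hinged along the top of its back wall (+x). A divider 54 mm high runs front to back, its centre 18 mm to the -y side of the middle: the wide compartment on the +y side is empty, the one on the -y side holds a black coin tray with coins
- bay (a point): centre of the floor of the empty compartment of the cash box; axes as the cash box. The compartment is 182 mm in x and 152 mm in y, the floor 4 mm above the table, the rim of the walls 62 mm above the table
- cashbox_lid (a joint): angle of the cash box lid, 0 = fully shut (a stop), grows as it opens, about 1.58 to 1.75 rad at the start. The hinge is stiff (0.55 N m of friction, the lid weighs 0.45 kg), so the lid stays wherever it is left; it must be pushed all the way
- lid_hinge (a point): middle of the hinge line of the lid, at the top of the back wall, 62 mm above the table; the hinge line runs along the cash box y. Axes turn with the lid: its x, pointing from the front edge to the hinge, lies in the plane of the lid, z out of its outer face
- lid_edge (a point): middle of the lid's front edge on its outer face, 190 mm from the hinge along the lid and 18 mm out from it (the lid is an 18 mm deep tray, 280 mm wide; a flat folded-down carrying handle, standing out 9 mm, lies on the outer face 90 to 130 mm from the hinge, within 52 mm of its middle). Shut, this edge stands 80 mm above the table
- brush: wooden jeweller's brush lying on the table between board and cash box, 160 mm long; leave alone
- loupe: small folded steel and black loupe, 52 x 22 x 16 mm, on the table near the robot; leave alone
- bangle_green: green bangle lying flat, 74 mm across, 11 mm high, beyond board and cash box; leave alone
- bangle_red: red bangle lying flat, 76 mm across, 13 mm high, near the robot on its right; leave alone
- terminal: grey card terminal, 150 x 74 x 40 mm, near the robot on its left; leave alone
- tbar: white T-shaped stand with bangles, 100 x 170 x 145 mm high, at the far left; leave alone
- ringcone: white ceramic ring cone with a gold ring, 52 mm across, 75 mm high, at the far right; leave alone
- beadjar: amber jar of beads with a wooden lid, 64 mm across, 85 mm high, on the right; leave alone
Mind the look-alikes: they are no part of the job. Leave any brown or green look-alike of the gift1 alone.

How it is judged (in metres and radians):
On the way, in this order (a step that is already met when the one before it is completed fails the run):
1. a gift box is lifted clear of the packing board (height (world z) of any of gift1, gift2, gift3, gift4 above 0.045 m), for 0.2 s.
2. the packed box lies flat in the empty compartment of the cash box, its weight on the floor (over 1.9 N, which an empty box does not have) (((x of gift1 in the frame of bay between -0.075 and 0.075 m and y of gift1 in the frame of bay between -0.07 and 0.07 m and z of gift1 in the frame of bay between -0.006 and 0.01 m and angle between gift1's own z axis and vertical below 0.12 rad and contact force between gift1 and cashbox above 1.9 N) or (x of gift2 in the frame of bay between -0.075 and 0.075 m and y of gift2 in the frame of bay between -0.07 and 0.07 m and z of gift2 in the frame of bay between -0.006 and 0.01 m and angle between gift2's own z axis and vertical below 0.12 rad and contact force between gift2 and cashbox above 1.9 N) or (x of gift3 in the frame of bay between -0.075 and 0.075 m and y of gift3 in the frame of bay between -0.07 and 0.07 m and z of gift3 in the frame of bay between -0.006 and 0.01 m and angle between gift3's own z axis and vertical below 0.12 rad and contact force between gift3 and cashbox above 1.9 N) or (x of gift4 in the frame of bay between -0.075 and 0.075 m and y of gift4 in the frame of bay between -0.07 and 0.07 m and z of gift4 in the frame of bay between -0.006 and 0.01 m and angle between gift4's own z axis and vertical below 0.12 rad and contact force between gift4 and cashbox above 1.9 N))), for 0.2 s.
At the end, for the whole second after the job is handed in: The packed box lies flat (within 0.12 rad, underside within 10 mm of the floor) and at rest in the empty compartment of the cash box, the lid is shut to within 0.035 rad, and the three empty boxes stand flat (within 0.12 rad) and at rest on the packing board, their centres within its outline (((x of gift1 in the frame of bay between -0.075 and 0.075 m and y of gift1 in the frame of bay between -0.07 and 0.07 m and z of gift1 in the frame of bay between -0.006 and 0.01 m and angle between gift1's own z axis and vertical below 0.12 rad and contact force between gift1 and cashbox above 1.9 N) or (x of gift2 in the frame of bay between -0.075 and 0.075 m and y of gift2 in the frame of bay between -0.07 and 0.07 m and z of gift2 in the frame of bay between -0.006 and 0.01 m and angle between gift2's own z axis and vertical below 0.12 rad and contact force between gift2 and cashbox above 1.9 N) or (x of gift3 in the frame of bay between -0.075 and 0.075 m and y of gift3 in the frame of bay between -0.07 and 0.07 m and z of gift3 in the frame of bay between -0.006 and 0.01 m and angle between gift3's own z axis and vertical below 0.12 rad and contact force between gift3 and cashbox above 1.9 N) or (x of gift4 in the frame of bay between -0.075 and 0.075 m and y of gift4 in the frame of bay between -0.07 and 0.07 m and z of gift4 in the frame of bay between -0.006 and 0.01 m and angle between gift4's own z axis and vertical below 0.12 rad and contact force between gift4 and cashbox above 1.9 N)) and value of joint cashbox_lid below 0.035 rad and linear speed of each of gift1, gift2, gift3, gift4 below 0.03 m/s and ((x of gift1 in the frame of bay between -0.075 and 0.075 m and y of gift1 in the frame of bay between -0.07 and 0.07 m and z of gift1 in the frame of bay between -0.006 and 0.01 m and angle between gift1's own z axis and vertical below 0.12 rad and contact force between gift1 and cashbox above 1.9 N) or (x of gift1 in the frame of board between -0.105 and 0.105 m and y of gift1 in the frame of board between -0.12 and 0.12 m and z of gift1 in the frame of board between 0.006 and 0.022 m and angle between gift1's own z axis and vertical below 0.12 rad)) and ((x of gift2 in the frame of bay between -0.075 and 0.075 m and y of gift2 in the frame of bay between -0.07 and 0.07 m and z of gift2 in the frame of bay between -0.006 and 0.01 m and angle between gift2's own z axis and vertical below 0.12 rad and contact force between gift2 and cashbox above 1.9 N) or (x of gift2 in the frame of board between -0.105 and 0.105 m and y of gift2 in the frame of board between -0.12 and 0.12 m and z of gift2 in the frame of board between 0.006 and 0.022 m and angle between gift2's own z axis and vertical below 0.12 rad)) and ((x of gift3 in the frame of bay between -0.075 and 0.075 m and y of gift3 in the frame of bay between -0.07 and 0.07 m and z of gift3 in the frame of bay between -0.006 and 0.01 m and angle between gift3's own z axis and vertical below 0.12 rad and contact force between gift3 and cashbox above 1.9 N) or (x of gift3 in the frame of board between -0.105 and 0.105 m and y of gift3 in the frame of board between -0.12 and 0.12 m and z of gift3 in the frame of board between 0.006 and 0.022 m and angle between gift3's own z axis and vertical below 0.12 rad)) and ((x of gift4 in the frame of bay between -0.075 and 0.075 m and y of gift4 in the frame of bay between -0.07 and 0.07 m and z of gift4 in the frame of bay between -0.006 and 0.01 m and angle between gift4's own z axis and vertical below 0.12 rad and contact force between gift4 and cashbox above 1.9 N) or (x of gift4 in the frame of board between -0.105 and 0.105 m and y of gift4 in the frame of board between -0.12 and 0.12 m and z of gift4 in the frame of board between 0.006 and 0.022 m and angle between gift4's own z axis and vertical below 0.12 rad))); the robot touches nothing.
It fails at once if a gift box is tipped more than 0.5 rad from level (angle between any of gift1, gift2, gift3, gift4's own z axis and vertical above 0.5 rad).
It fails at once if a gift box is dropped or knocked (moves faster than 0.6 m/s while its underside is within 30 mm of the table) ((height (world z) of gift1 below 0.03 m and linear speed of gift1 above 0.6 m/s) or (height (world z) of gift2 below 0.03 m and linear speed of gift2 above 0.6 m/s) or (height (world z) of gift3 below 0.03 m and linear speed of gift3 above 0.6 m/s) or (height (world z) of gift4 below 0.03 m and linear speed of gift4 above 0.6 m/s)).
It fails at once if one of the other things on the stall is moved by more than 40 mm (distance of any of brush, loupe, bangle_green, bangle_red, terminal, tbar, ringcone, beadjar from where it was at the start of the episode above 0.04 m).
It also fails if it takes over 72 s, if anything falls off the work surface, if the arm or the gripper's body presses on something with over 40 N, if the wrist force passes 120 N, or if a joint passes its speed limit or range.

## Robot

A 6-joint arm with a two-finger parallel gripper is mounted at the origin on the work surface. World frame = base frame: x ahead of the robot, y to its left, z up, the work surface at z = 0. Lengths are in mm, angles in rad, forces in N, time in s.
With the tool pointing down it reaches from about 300 to 775 mm from the base axis. Payload 14.6 kg.
Tool frame: the origin (TCP) lies at the very end of the fingers, on their centre line; the grasp point (between the pads) lies 19 mm behind it; y points along the fingers, z is the direction in which the jaws open and shut, and the axes are right-handed (so a half turn about y gives the same grasp; the last joint's range is limited). The gripper opens to 94 mm and grips with 3 to 60 N. Pads are 16 mm wide; open, the fingers measure 119 mm over their backs; the gripper's body (75 mm by 177 mm) begins 78 mm behind the grasp point.
Start: joints at [1.188, 0.3, 1.521, -0, 1.321, -0.067], TCP at [170.815, 522.792, 205.446] pointing down, gripper open.
Joint ranges: [-3.03, 3.03], [-0.79, 2.21], [0.23, 2.52], [-1.04, 4.18], [0, 3.07], [-2.55, 2.55]. Speed limits (rad/s): [2.22, 2.22, 2.57, 3.14, 3.14, 3.14].

## Interface

Orientations are given as [roll, pitch, yaw] about the fixed x, y, z axes, in that order (R = Rz(yaw) Ry(pitch) Rx(roll)).
In Python, from cell import monitor, optics, manip gives the robot as it stands.
- The arm moves only by the shell command python3 -m creep 'ROWS' [FORCE]. ROWS is JSON, a list of rows, each an object of numbers: "tx", "ty", "tz": the shift along the tool's x, y, z scaled (see below); "turn": the turn about the tool's y scaled (see below); "fingers": the finger opening in mm, from 0 to 94. In form: [{"tx": .., "ty": .., "tz": .., "turn": .., "fingers": ..}, ...]. A call has 1 to 20 rows; each row is the pose to reach, as a shift and turn from the pose measured when the call began, along the tool's axes at that moment, turning the shorter way round; what a row does not reach only later rows make up. The controller multiplies each number of a shift by 200 mm and each number of a turn by pi rad. A row lasts 1/10 s, in which the tool goes at most 50 mm and 8.59 degrees, less where a joint would pass 70% of its speed; a pose out of reach is approached as far as the arm can. A call with a number of a shift or a turn outside -1 to 1 is refused whole. A call with a gripper value outside its range is refused whole. The fingers move at their own pace and stop on an object; FORCE is the grip in N (left out, the last holds). Time passes only in rows, so rows that repeat a pose let the fingers close. It gives the time, the measured TCP pose, the force and the opening at its end, in the units of the state.
- monitor.read_state(): the state, without advancing time (a new reading comes with each control period).
- optics.camera(name): name is "side" or "top" or "wrist"; returns a dict with "frame" (384x512x3 uint8, red, green, blue), "range_z" (384x512 float32, mm along the optical axis (not along the pixel's ray), 0 where there is no reading), "fx", "fy", "cx", "cy" (pixels), "R" (3x3) and "t" (3): a world point X has camera coordinates R X + t; the wrist camera has in their place "mount" (4x4, takes a point from camera to tool coordinates, whose origin is the TCP and whose axes are the tool frame's). Camera axes: x right, y down, z forward; pixel columns grow to the right and rows downward; lengths in mm; the calibration is good to about 2 mm. A picture is of the moment at which its call begins: read the wrist's pose just before it.
- manip.sign_off(): hands the job in, once; it reports no verdict.
The state is a dict: "clock": time; "joints": joint angles; "qd": joint speeds; "effort": joint torques, N m; "eef_pos": TCP position; "eef_rot": TCP orientation; "wrist_force": force on the tool from outside, world axes, zero at the start; "moment": the same for the moment, N m; "finger_gap": finger opening in mm.
Only numpy, scipy, OpenCV 4.12 (cv2) and the standard library are available. Lean on these libraries where they do the work, as an engineer would, in place of code of your own. Each camera call takes 0.05 s, during which the arm holds its last target.

## Working session

There is one attempt and no reset: what is moved stays moved. The work goes in short steps, Python scripts to look and compute and a shell command to move; the robot and the scene stay as the last step left them, time stands still between calls to the robot, and variables do not carry over. Pictures are saved under pics/ and viewed, and the job is handed in when it is done.

```bash
ls; mkdir -p pics; python3 - <<'E'
from cell import monitor, optics
import cv2,numpy as np
s=monitor.read_state(); print(s)
for n in ["top","side"]:
    c=optics.camera(n); cv2.imwrite(f"pics/{n}0.png",c["frame"][:,:,::-1]); np.savez(f"{n}0.npz",**c)
    print(n,c["fx"],c["fy"],c["cx"],c["cy"],c["R"],c["t"])
E
```

```text
pics
{'clock': 0.0, 'joints': array([ 1.18838902e+00,  3.00455298e-01,  1.52157252e+00,  2.64156209e-05,
        1.32069987e+00, -6.65727631e-02]), 'qd': array([-2.81538741e-04,  8.19379742e-04, -3.13762547e-04,  5.44366220e-04,
        9.55272937e-05, -5.80807464e-04]), 'effort': array([ 9.66912557e-04, -5.31803298e+01, -3.52722323e+01,  7.08350586e-02,
        2.44040682e-02, -5.50211814e-05]), 'eef_pos': array([170.72056908, 522.56086284, 204.89862201]), 'eef_rot': array([-1.57192714e+00,  1.01036050e-04, -3.15841149e-01]), 'wrist_force': array([-0.54677133,  0.07936356, -0.83730245]), 'moment': array([ 0.01066898, -0.01048529, -0.01806141]), 'finger_gap': 93.66701096492828}
top 412.9491190377936 412.9491190377936 256.21650447546966 186.4441786029357 [[-2.83913065e-03 -9.99742228e-01  2.25259330e-02]
 [-9.87167263e-01 -7.94622499e-04 -1.59687703e-01]
 [ 1.59664440e-01 -2.26902379e-02 -9.86910543e-01]] [-102.41334293  518.89906713 1219.8616222 ]
side 423.7364616128925 423.7364616128925 253.4266493466673 195.53239771261025 [[-0.99892066 -0.04387324  0.0152527 ]
 [-0.04273843  0.73954782 -0.67174582]
 [ 0.01819157 -0.67167266 -0.74062467]] [ 502.97078145  162.8098408  1237.56295491]
```

View pics/top0.png

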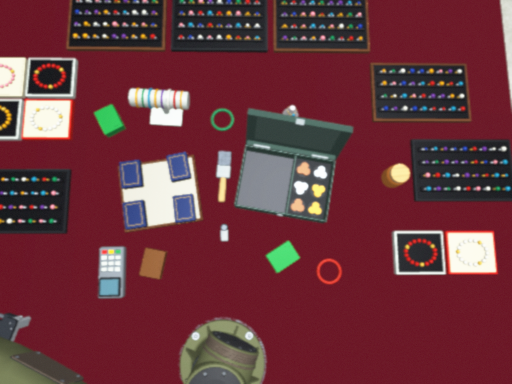

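View pics/side0.png

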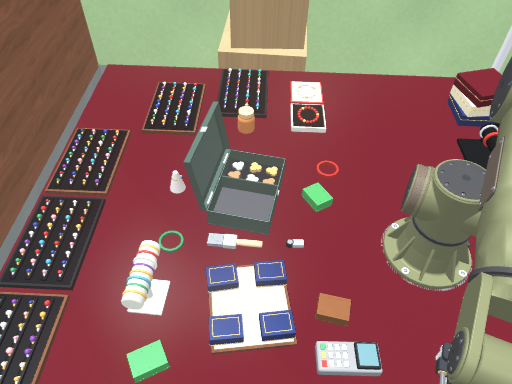

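The top view shows the board on the left (pixels about 120–200, 155–230) with four navy boxes at its corners. The cash box is right of centre (235–350, 110–220), with its lid raised at the far side. Next I'll measure their positions.

```bash
cat > h.py <<'E'
import numpy as np,cv2
def load(n): return dict(np.load(n))
def ray(c,uv,z):
    uv=np.atleast_2d(uv).astype(float)
    d=np.c_[(uv[:,0]-c["cx"])/c["fx"],(uv[:,1]-c["cy"])/c["fy"],np.ones(len(uv))]@c["R"]
    o=-c["R"].T@c["t"]
    s=(z-o[2])/d[:,2]
    return o+d*s[:,None]
def cloud(c):
    D=c["range_z"]; v,u=np.mgrid[:D.shape[0],:D.shape[1]]
    P=np.stack([(u-c["cx"])/c["fx"]*D,(v-c["cy"])/c["fy"]*D,D],-1)
    P=(P-c["t"])@c["R"]; P[D<=0]=np.nan
    return P
def gifts(c,zt=48,show=0):
    hsv=cv2.cvtColor(c["frame"],cv2.COLOR_RGB2HSV)
    m=((hsv[...,0]>105)&(hsv[...,0]<130)&(hsv[...,1]>90)&(hsv[...,2]<170)).astype(np.uint8)
    m=cv2.morphologyEx(m,cv2.MORPH_CLOSE,np.ones((5,5)))
    n,l,st,ce=cv2.connectedComponentsWithStats(m)
    out=[]
    P=cloud(c)
    for i in range(1,n):
        if st[i,4]<200: continue
        sel=(l==i)&(P[...,2]>zt-7)
        pts=P[sel]
        vv,uu=np.nonzero(sel)
        q=ray(c,np.c_[uu,vv],zt)[:,:2]
        r=cv2.minAreaRect(q.astype(np.float32))
        out.append((ce[i].round(),st[i,4],np.nanmedian(pts[:,2]) if len(pts) else None,[np.round(x,1) for x in (r[0],r[1],r[2])]))
    return out
E
python3 - <<'E'
from h import *
for n in ["top0.npz","side0.npz"]:
    c=load(n); print(n)
    for g in gifts(c): print(g)
    P=cloud(c); 
    if n[0]=='t':
        for (u,v) in [(147,190),(190,155),(265,180),(295,172),(250,118),(350,130),(300,120),(245,150),(335,160),(300,210),(236,205),(328,218)]: print(u,v,P[v,u].round(0))
im=cv2.imread("pics/top0.png")
cv2.imwrite("pics/topz.png",cv2.resize(im[95:245,105:365],None,fx=3,fy=3,interpolation=cv2.INTER_CUBIC))
E
```

```text
top0.npz
(array([179., 166.]), np.int32(457), np.float64(48.25953916450551), [array([580.5, 135.1]), array([81.8, 59.6]), np.float64(11.9)])
(array([130., 174.]), np.int32(531), np.float64(48.088337554372416), [array([557.2, 279.1]), array([81.5, 61.1]), np.float64(7.9)])
(array([185., 208.]), np.int32(445), np.float64(48.19845397459391), [array([452.3, 115.2]), array([79. , 56.5]), np.float64(7.5)])
(array([134., 214.]), np.int32(545), np.float64(48.47385408746549), [array([432.9, 262.9]), array([79.2, 61.6]), np.float64(9.0)])
147 190 [512. 236.  14.]
190 155 [624. 105.  13.]
265 180 [ 546. -132.    2.]
295 172 [ 568. -225.   23.]
250 118 [685. -83. 197.]
350 130 [ 635. -344.  251.]
300 120 [ 663. -214.  247.]
245 150 [629. -69.  61.]
335 160 [ 598. -344.   62.]
300 210 [ 448. -237.   31.]
236 205 [459. -42.  62.]
328 218 [ 426. -329.    0.]
side0.npz
(array([466., 116.]), np.int32(476), np.float64(46.46651951040147), [array([-289.6, -614.6]), array([ 75.7, 166.9]), np.float64(46.5)])
(array([271., 270.]), np.int32(584), np.float64(48.50316315312085), [array([455.1, 121.1]), array([80.7, 65.6]), np.float64(7.6)])
(array([223., 270.]), np.int32(268), np.float64(48.62455652935789), [array([583.8, 136.9]), array([78.7, 59.1]), np.float64(9.6)])
(array([282., 326.]), np.int32(418), np.float64(47.92493591382548), [array([435.7, 269.2]), array([81.1, 64.3]), np.float64(9.7)])
```

View pics/topz.png

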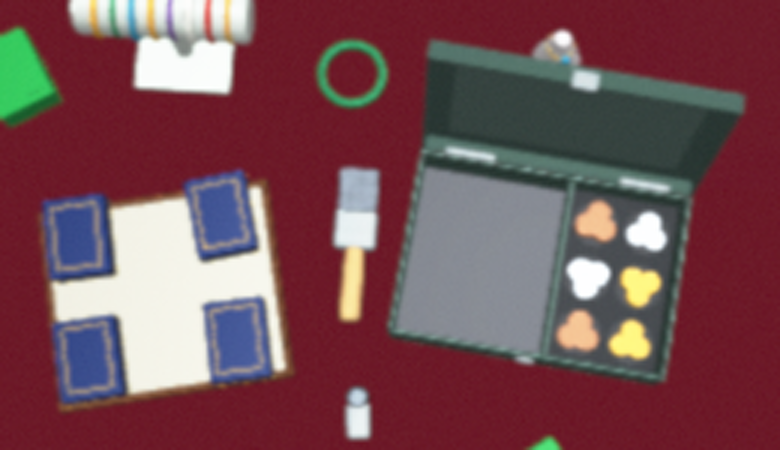

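```bash
python3 - <<'E'
from h import *
c=load("top0.npz"); P=cloud(c)
v,u=np.mgrid[:384,:512]
m=(abs(P[...,2]-61)<5)&(u>225)&(u<350)&(v>130)&(v<225)
q=P[m][:,:2]; r=cv2.minAreaRect(q.astype(np.float32)); print(r, cv2.boxPoints(r).round())
f=c["frame"].copy(); f[m]=(255,0,255)
# lid points
ml=(P[...,2]>90)&(u>240)&(u<358)&(v>100)&(v<165)
f[ml]=(0,255,255)
cv2.imwrite("pics/m.png",cv2.resize(f[95:235,215:365,::-1],None,fx=4,fy=4,interpolation=0))
L=P[ml]; cen=L.mean(0); print(len(L),cen)
cs=load("side0.npz");Ps=cloud(cs)
for a in range(1):
    vs,us=np.mgrid[:384,:512]
    ml=(Ps[...,2]>75)&(us>185)&(us<232)&(vs>100)&(vs<215)
    L2=Ps[ml]; print(len(L2)); print(np.percentile(L2,[0,1,50,99,100],axis=0).round())
    m2=(abs(Ps[...,2]-61)<4)&(us>200)&(us<290)&(vs>145)&(vs<235)
    r2=cv2.minAreaRect(Ps[m2][:,:2].astype(np.float32)); print(r2)
print(np.percentile(L,[0,1,50,99,100],axis=0).round())
E
```

```text
((536.8074951171875, -192.17791748046875), (280.1564636230469, 208.1291961669922), 79.68827819824219) [[ 409. -311.]
 [ 614. -349.]
 [ 664.  -73.]
 [ 459.  -36.]]
2847 [ 654.06455958 -214.98959159  180.28150549]
2345
[[ 601. -353.   75.]
 [ 611. -348.   77.]
 [ 656. -202.  171.]
 [ 689.  -69.  251.]
 [ 692.  -67.  255.]]
((538.5177001953125, -188.71624755859375), (284.8773498535156, 207.50453186035156), 79.89026641845703)
[[ 603. -351.   90.]
 [ 617. -348.   92.]
 [ 654. -215.  180.]
 [ 687.  -76.  252.]
 [ 694.  -72.  256.]]
```

View pics/m.png

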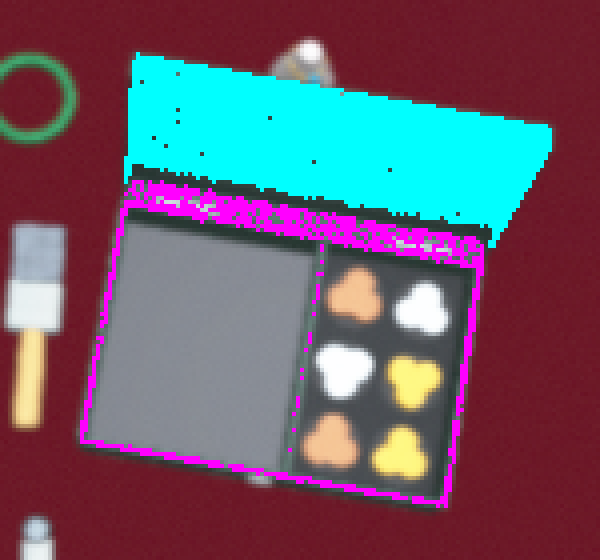

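```bash
cat > plan.py <<'E'
import sys,numpy as np
from scipy.spatial.transform import Rotation as Ro
from cell import monitor
def plan(x,y,z,yawdeg):
    s=monitor.read_state(); R=Ro.from_euler('xyz',s["eef_rot"]).as_matrix()
    d=R.T@(np.array([x,y,z])-s["eef_pos"])/200
    yaw=s["eef_rot"][2]; t=-(np.radians(yawdeg)-yaw); t=(t+np.pi)%(2*np.pi)-np.pi
    print("t %.2f pos %s rot %s gap %.1f F %s"%(s["clock"],s["eef_pos"].round(1),s["eef_rot"].round(3),s["finger_gap"],s["wrist_force"].round(2)))
    print("tx %.3f ty %.3f tz %.3f turn %.3f"%(*d,t/np.pi))
plan(*map(float,sys.argv[1:5]))
E
python3 - <<'E'
from h import *
c=load("top0.npz");print(-c["R"].T@c["t"]); c=load("side0.npz");print(-c["R"].T@c["t"])
E
python3 plan.py 433.5 264.5 120 9
```

```text
[ 317.18088473  -74.29566434 1289.06305223]
[ 486.872935    732.8984999  1018.26482441]
t 0.10 pos [170.7 522.6 204.9] rot [-1.572  0.    -0.316] gap 94.1 F [ 0.76 -0.08  0.47]
tx 1.650 ty 0.425 tz -0.818 turn -0.151
```

```bash
python3 -m creep '[{"tx":0.2,"ty":0.0,"tz":-0.12,"turn":-0.04,"fingers":94},{"tx":0.4,"ty":0.05,"tz":-0.24,"turn":-0.08,"fingers":94},{"tx":0.6,"ty":0.1,"tz":-0.36,"turn":-0.12,"fingers":94},{"tx":0.8,"ty":0.15,"tz":-0.48,"turn":-0.151,"fingers":94},{"tx":0.98,"ty":0.2,"tz":-0.55,"turn":-0.151,"fingers":94},{"tx":0.98,"ty":0.2,"tz":-0.55,"turn":-0.151,"fingers":94}]'; python3 plan.py 433.5 264.5 120 9
```

```text
clock: 0.7
eef_pos: [324.9, 354.3, 163.8]
eef_rot: [-1.573, 0.002, 0.155]
wrist_force: [-1.0, 0.1, 0.3]
finger_gap: 94.1
t 0.70 pos [324.9 354.3 163.8] rot [-1.573  0.002  0.155] gap 94.1 F [-0.99  0.12  0.26]
tx 0.468 ty 0.219 tz -0.527 turn -0.001
```

```bash
python3 -m creep '[{"tx":0.16,"ty":0.06,"tz":-0.18,"turn":0,"fingers":94},{"tx":0.32,"ty":0.12,"tz":-0.36,"turn":0,"fingers":94},{"tx":0.47,"ty":0.2,"tz":-0.527,"turn":0,"fingers":94},{"tx":0.47,"ty":0.2,"tz":-0.527,"turn":0,"fingers":94},{"tx":0.47,"ty":0.2,"tz":-0.527,"turn":0,"fingers":94}]'; cat > wr.py <<'E'
import sys,numpy as np,cv2
from scipy.spatial.transform import Rotation as Ro
from cell import monitor,optics
from h import *
def wcam():
    s=monitor.read_state(); c=optics.camera("wrist")
    R=Ro.from_euler('xyz',s["eef_rot"]).as_matrix(); M=c["mount"]
    Rw=R@M[:3,:3]; tw=R@M[:3,3]+s["eef_pos"]
    c["R"]=Rw.T; c["t"]=-Rw.T@tw
    return c
if __name__=="__main__":
    c=wcam(); cv2.imwrite(sys.argv[1],c["frame"][:,:,::-1]); c.pop("mount",0); np.savez("wr.npz",**c)
    for g in gifts(c): print(g)
E
python3 wr.py pics/w1.png; python3 plan.py 433.5 264.5 18 9
```

```text
clock: 1.2
eef_pos: [433.9, 264.3, 123.4]
eef_rot: [-1.573, 0.003, 0.153]
wrist_force: [-0.8, -0.5, 0.5]
finger_gap: 94.0
(array([ 98., 191.]), np.int32(6642), np.float64(48.31715452915012), [array([452.6, 120.1]), array([81.6, 64.6]), np.float64(7.3)])
(array([256., 195.]), np.int32(5637), np.float64(48.48440666210126), [array([433.5, 265.7]), array([81.4, 60.5]), np.float64(9.1)])
(array([253., 273.]), np.int32(401), np.float64(41.229324762649796), [array([514. , 271.4]), array([ 0. , 45.1]), np.float64(8.8)])
(array([138., 333.]), np.int32(855), np.float64(48.2851835798656), [array([597.7, 167.9]), array([25. , 55.9]), np.float64(70.7)])
(array([253., 326.]), np.int32(2036), np.float64(48.54245143573503), [array([573.7, 284.4]), array([48. , 60.6]), np.float64(8.8)])
t 1.25 pos [433.5 265.1 123.9] rot [-1.573  0.002  0.155] gap 93.7 F [-0.6  -0.3  -0.34]
tx 0.001 ty 0.530 tz -0.002 turn -0.001
```

View pics/w1.png

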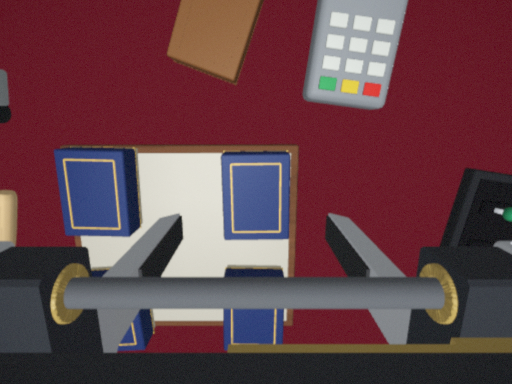

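The wrist view shows gift D centred between the open fingers at about (256,195) and lined up with them. Descending now.

```bash
cat > force.py <<'E'
import numpy as np
from cell import monitor,optics
F=[]
for i in range(6):
    s=monitor.read_state(); F.append(s["wrist_force"]); optics.camera("top")
print("t",s["clock"],s["eef_pos"].round(1),"F",np.mean(F,0).round(2),"sd",np.std(F,0).round(2),"gap",s["finger_gap"],"eff",s["effort"].round(2))
E
python3 force.py
python3 -m creep '[{"ty":0.2,"fingers":94},{"ty":0.4,"fingers":94},{"ty":0.5,"fingers":94},{"ty":0.53,"fingers":94},{"ty":0.53,"fingers":94},{"ty":0.53,"fingers":60},{"ty":0.53,"fingers":50},{"ty":0.53,"fingers":50},{"ty":0.53,"fingers":50},{"ty":0.53,"fingers":50},{"ty":0.53,"fingers":50},{"ty":0.53,"fingers":50}]' 20
```

```text
t 1.5 [433.4 265.4 124.3] F [0.02 0.02 0.19] sd [0.59 0.34 0.26] gap 94.31505459251838 eff [-4.000e-02 -4.943e+01 -3.198e+01  0.000e+00  9.000e-02  1.000e-02]$[0]: bad value
```

```bash
python3 -m creep '[{"tx":0,"ty":0.2,"tz":0,"turn":0,"fingers":94},{"tx":0,"ty":0.4,"tz":0,"turn":0,"fingers":94},{"tx":0,"ty":0.5,"tz":0,"turn":0,"fingers":94},{"tx":0,"ty":0.53,"tz":0,"turn":0,"fingers":94},{"tx":0,"ty":0.53,"tz":0,"turn":0,"fingers":94},{"tx":0,"ty":0.53,"tz":0,"turn":0,"fingers":60},{"tx":0,"ty":0.53,"tz":0,"turn":0,"fingers":50},{"tx":0,"ty":0.53,"tz":0,"turn":0,"fingers":50},{"tx":0,"ty":0.53,"tz":0,"turn":0,"fingers":50},{"tx":0,"ty":0.53,"tz":0,"turn":0,"fingers":50},{"tx":0,"ty":0.53,"tz":0,"turn":0,"fingers":50}]' 20
```

```text
clock: 2.65
eef_pos: [433.6, 265.1, 18.7]
eef_rot: [-1.573, 0.001, 0.156]
wrist_force: [-1.2, -1.0, 6.0]
finger_gap: 62.2
```

```bash
python3 -m creep '[{"tx":0,"ty":-0.03,"tz":0,"turn":0,"fingers":50},{"tx":0,"ty":-0.08,"tz":0,"turn":0,"fingers":50},{"tx":0,"ty":-0.15,"tz":0,"turn":0,"fingers":50},{"tx":0,"ty":-0.23,"tz":0,"turn":0,"fingers":50},{"tx":0,"ty":-0.23,"tz":0,"turn":0,"fingers":50},{"tx":0,"ty":-0.23,"tz":0,"turn":0,"fingers":50}]'; python3 force.py
```

```text
clock: 3.25
eef_pos: [433.7, 265.2, 65.0]
eef_rot: [-1.573, 0.0, 0.156]
wrist_force: [0.3, -0.4, -2.8]
finger_gap: 62.1
t 3.5 [433.4 265.   64.1] F [-0.03 -0.17 -2.86] sd [0.19 0.39 0.37] gap 61.60849050704608 eff [  0.   -53.03 -30.15   0.     0.08  -0.  ]
```

The load changed by about 3.05 N, or roughly 310 g. An empty box would read at most 1.1 N, so this is the packed one. I'll carry it to the bay centre, estimated at (539.5, -130) with yaw -10.2°.

```bash
python3 plan.py 539.5 -130 130 -10.2
```

```text
t 3.55 pos [433.4 265.1  64.2] rot [-1.573  0.002  0.156] gap 61.7 F [-0.73 -0.24 -3.21]
tx 0.217 ty -0.325 tz -2.034 turn 0.106
```

```bash
python3 -m creep '[{"tx":0,"ty":-0.12,"tz":0,"turn":0,"fingers":50},{"tx":0,"ty":-0.25,"tz":-0.05,"turn":0,"fingers":50},{"tx":0.02,"ty":-0.33,"tz":-0.15,"turn":0.01,"fingers":50},{"tx":0.04,"ty":-0.33,"tz":-0.3,"turn":0.02,"fingers":50},{"tx":0.06,"ty":-0.33,"tz":-0.45,"turn":0.04,"fingers":50},{"tx":0.08,"ty":-0.33,"tz":-0.6,"turn":0.06,"fingers":50},{"tx":0.1,"ty":-0.33,"tz":-0.75,"turn":0.08,"fingers":50},{"tx":0.12,"ty":-0.33,"tz":-0.88,"turn":0.095,"fingers":50},{"tx":0.14,"ty":-0.33,"tz":-0.98,"turn":0.106,"fingers":50},{"tx":0.14,"ty":-0.33,"tz":-1.0,"turn":0.106,"fingers":50},{"tx":0.14,"ty":-0.33,"tz":-1.0,"turn":0.106,"fingers":50}]'; python3 force.py; python3 plan.py 539.5 -130 130 -10.2
```

```text
clock: 4.65
eef_pos: [492.1, 71.8, 130.4]
eef_rot: [-1.574, 0.001, -0.177]
wrist_force: [-0.2, 0.4, -1.8]
finger_gap: 61.8
t 4.9 [492.   72.8 130.6] F [ 0.17  0.06 -2.9 ] sd [0.34 0.37 0.66] gap 62.139119201152155 eff [-1.500e-01 -4.917e+01 -3.317e+01 -1.000e-02  8.000e-02  0.000e+00]
t 4.95 pos [492.1  72.7 130.6] rot [-1.573e+00  1.000e-03 -1.760e-01] gap 61.6 F [ 0.25  0.16 -1.68]
tx 0.411 ty 0.005 tz -0.956 turn 0.001
```

```bash
python3 -m creep '[{"tx":0.04,"ty":0,"tz":-0.1,"turn":0,"fingers":50},{"tx":0.1,"ty":0,"tz":-0.25,"turn":0,"fingers":50},{"tx":0.17,"ty":0,"tz":-0.4,"turn":0,"fingers":50},{"tx":0.24,"ty":0,"tz":-0.55,"turn":0,"fingers":50},{"tx":0.3,"ty":0,"tz":-0.7,"turn":0,"fingers":50},{"tx":0.36,"ty":0,"tz":-0.84,"turn":0,"fingers":50},{"tx":0.41,"ty":0,"tz":-0.92,"turn":0,"fingers":50},{"tx":0.41,"ty":0,"tz":-0.956,"turn":0,"fingers":50},{"tx":0.41,"ty":0,"tz":-0.956,"turn":0,"fingers":50}]'; python3 wr.py pics/w2.png;  python3 plan.py 539.5 -130 14 -10.2
```

```text
clock: 5.85
eef_pos: [539.0, -130.0, 130.8]
eef_rot: [-1.573, 0.001, -0.176]
wrist_force: [-0.1, -0.9, -2.6]
finger_gap: 62.1
(array([492.,  54.]), np.int32(3980), np.float64(48.30823372115139), [array([456.7,  90.6]), array([81.9, 24.8]), np.float64(1.8)])
(array([501., 188.]), np.int32(1558), np.float64(45.81076998530213), [array([579.5, 100.6]), array([72.1, 12.5]), np.float64(1.8)])
(array([254., 223.]), np.int32(10624), np.float64(160.57788366126314), [array([ 569.2, -136.2]), array([108.2, 108.2]), np.float64(79.9)])
t 5.90 pos [ 539.  -129.3  130.9] rot [-1.573e+00  1.000e-03 -1.760e-01] gap 62.1 F [-0.07 -1.16 -2.78]
tx 0.004 ty 0.585 tz -0.001 turn 0.001
```

View pics/w2.png

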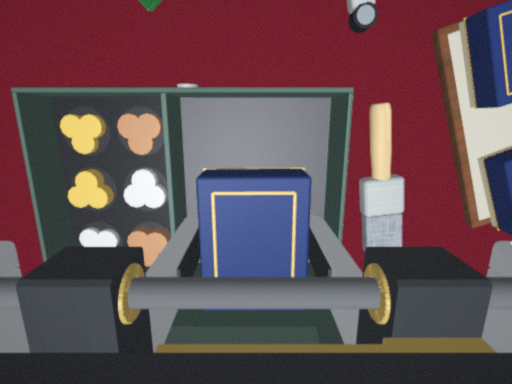

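The box is held level at about (254,223). It sits centred over the empty compartment, with the divider at column 170 and the outer wall at column 345. Lowering it now.

```bash
python3 -m creep '[{"tx":0,"ty":0.1,"tz":0,"turn":0,"fingers":50},{"tx":0,"ty":0.22,"tz":0,"turn":0,"fingers":50},{"tx":0,"ty":0.35,"tz":0,"turn":0,"fingers":50},{"tx":0,"ty":0.46,"tz":0,"turn":0,"fingers":50},{"tx":0,"ty":0.53,"tz":0,"turn":0,"fingers":50},{"tx":0,"ty":0.56,"tz":0,"turn":0,"fingers":50},{"tx":0,"ty":0.575,"tz":0,"turn":0,"fingers":50},{"tx":0,"ty":0.585,"tz":0,"turn":0,"fingers":50},{"tx":0,"ty":0.585,"tz":0,"turn":0,"fingers":50}]'; python3 force.py
```

```text
clock: 6.8
eef_pos: [539.1, -129.6, 14.5]
eef_rot: [-1.573, 0.0, -0.176]
wrist_force: [0.1, 0.1, -2.4]
finger_gap: 62.1
t 7.05 [ 538.9 -129.6   14.3] F [-0.2  -0.01 -2.54] sd [0.54 0.22 0.46] gap 61.89182162030893 eff [ 2.000e-02 -6.058e+01 -2.879e+01 -3.000e-02  7.000e-02  0.000e+00]
```

```bash
python3 -m creep '[{"tx":0,"ty":0.005,"tz":0,"turn":0,"fingers":50},{"tx":0,"ty":0.01,"tz":0,"turn":0,"fingers":50},{"tx":0,"ty":0.014,"tz":0,"turn":0,"fingers":50},{"tx":0,"ty":0.017,"tz":0,"turn":0,"fingers":50},{"tx":0,"ty":0.017,"tz":0,"turn":0,"fingers":50}]'; python3 force.py
```

```text
clock: 7.6
eef_pos: [538.9, -129.6, 10.8]
eef_rot: [-1.573, 0.001, -0.176]
wrist_force: [0.6, -0.3, -2.9]
finger_gap: 62.2
t 7.85 [ 538.9 -129.6   10.8] F [ 0.19 -0.13 -2.9 ] sd [0.51 0.28 0.36] gap 61.67201653087601 eff [-0.000e+00 -6.065e+01 -2.859e+01 -3.000e-02  7.000e-02 -0.000e+00]
```

Not touching yet. I'll go down a little further.

```bash
python3 -m creep '[{"tx":0,"ty":0.004,"tz":0,"turn":0,"fingers":50},{"tx":0,"ty":0.008,"tz":0,"turn":0,"fingers":50},{"tx":0,"ty":0.008,"tz":0,"turn":0,"fingers":50}]'; python3 force.py
```

```text
clock: 8.2
eef_pos: [539.1, -129.7, 10.6]
eef_rot: [-1.573, 0.0, -0.176]
wrist_force: [-7.9, 2.6, 16.5]
finger_gap: 61.9
t 8.45 [ 539.1 -129.7   10.6] F [-8.97  2.22 16.72] sd [0.87 0.65 0.32] gap 61.81181682516839 eff [ 0.000e+00 -5.161e+01 -2.708e+01 -4.000e-02 -2.210e+00  3.000e-02]
```

```bash
python3 -m creep '[{"tx":0,"ty":-0.001,"tz":0,"turn":0,"fingers":50},{"tx":0,"ty":-0.001,"tz":0,"turn":0,"fingers":66},{"tx":0,"ty":-0.001,"tz":0,"turn":0,"fingers":78},{"tx":0,"ty":-0.001,"tz":0,"turn":0,"fingers":82},{"tx":0,"ty":-0.001,"tz":0,"turn":0,"fingers":82},{"tx":0,"ty":-0.001,"tz":0,"turn":0,"fingers":82}]'; python3 force.py
```

```text
clock: 9.1
eef_pos: [539.1, -129.7, 10.8]
eef_rot: [-1.573, 0.0, -0.176]
wrist_force: [0.3, 0.4, 0.0]
finger_gap: 82.0
t 9.35 [ 539.1 -129.7   10.8] F [-0.04  0.02 -0.13] sd [0.4  0.37 0.19] gap 82.2803170189902 eff [-0.000e+00 -5.912e+01 -2.767e+01 -3.000e-02  7.000e-02 -0.000e+00]
```

```bash
python3 -m creep '[{"tx":0,"ty":-0.05,"tz":0,"turn":0,"fingers":82},{"tx":0,"ty":-0.2,"tz":0,"turn":0,"fingers":82},{"tx":0,"ty":-0.4,"tz":0,"turn":0,"fingers":82},{"tx":0,"ty":-0.6,"tz":0,"turn":0,"fingers":50},{"tx":0,"ty":-0.8,"tz":0,"turn":0,"fingers":20},{"tx":0,"ty":-0.97,"tz":0,"turn":0,"fingers":0},{"tx":0,"ty":-0.97,"tz":0,"turn":0,"fingers":0},{"tx":0,"ty":-0.97,"tz":0,"turn":0,"fingers":0}]' 10; python3 - <<'E'
from cell import optics
from h import *
for n in ["top","side"]:
    c=optics.camera(n); np.savez(n+"1.npz",**c); cv2.imwrite(f"pics/{n}1.png",c["frame"][:,:,::-1])
    print(gifts(c))
    P=cloud(c)
    R=np.array([[np.cos(-.178),-np.sin(-.178)],[np.sin(-.178),np.cos(-.178)]])
    q=(P[...,:2]-np.array([622.3,-205.8]))@R  # box frame from hinge mid
    z=P[...,2]-62
    m=(abs(q[...,1])<120)&(z>40)&(z<185)&(q[...,0]>-30)&(q[...,0]<60)
    x=q[...,0][m];zz=z[m]
    p=np.polyfit(zz,x,1); print(n,m.sum(),"x=%.3f z + %.1f"%tuple(p), "angle",np.pi/2+np.arctan(p[0]), np.std(x-np.polyval(p,zz)))
    for h in (50,100,150,180):
        k=abs(zz-h)<8; print(h,np.median(x[k]).round(1))
E
```

```text
clock: 10.2
eef_pos: [539.3, -129.2, 205.6]
eef_rot: [-1.574, -0.001, -0.176]
wrist_force: [-0.3, -0.8, -0.1]
finger_gap: 45.1
[(array([179., 166.]), np.int32(461), np.float64(48.20497989444884), [array([580.5, 135.1]), array([81.7, 59.6]), np.float64(11.9)]), (array([130., 174.]), np.int32(531), np.float64(47.74096152639305), [array([557.2, 279.1]), array([81.5, 61.1]), np.float64(7.9)]), (array([184., 209.]), np.int32(452), np.float64(48.3470804784791), [array([452.3, 115.4]), array([79., 57.]), np.float64(7.5)])]
top 1046 x=0.155 z + 16.2 angle 1.7244908490901396 2.5193353655755337
50 22.9
100 31.9
150 40.2
180 44.1
[(array([243., 201.]), np.int32(406), np.float64(41.985725454752846), [array([ 541.5, -123.5]), array([59.9, 76.6]), np.float64(79.2)]), (array([271., 270.]), np.int32(550), np.float64(48.34617047085999), [array([454.2, 117.8]), array([81.6, 62.2]), np.float64(3.1)]), (array([223., 268.]), np.int32(201), np.float64(48.68661503554183), [array([585.5, 124.1]), array([78.8, 30.1]), np.float64(12.1)])]
side 1248 x=0.163 z + 16.3 angle 1.7321829325343048 1.8372427096500203
50 24.0
100 32.7
150 41.1
180 46.6
```

View pics/side1.png

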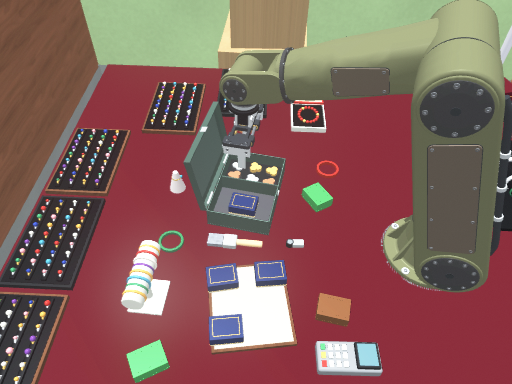

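```bash
python3 wr.py pics/w3.png
```

```text
(array([460.,  64.]), np.int32(5377), np.float64(48.62275799482238), [array([454.6, 115. ]), array([80.2, 65.6]), np.float64(7.1)])
(array([477., 173.]), np.int32(4393), np.float64(48.607142592967804), [array([580.5, 134.9]), array([84.5, 65.9]), np.float64(12.0)])
(array([254., 178.]), np.int32(3309), np.float64(41.34130293005018), [array([ 538. , -129.9]), array([58.4, 78.5]), np.float64(80.5)])
```

View pics/w3.png

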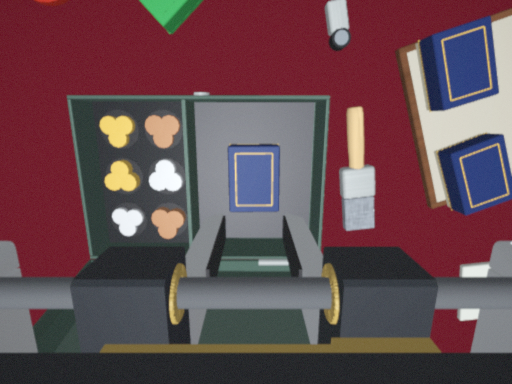

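The packed box lies flat in the compartment, centred at about (538,-130), and the other three haven't moved. The lid stands at about 1.73 rad. I'll close the fingers, go over the lid edge and come down behind it.

```bash
python3 -m creep '[{"tx":0,"ty":-0.2,"tz":0,"turn":0,"fingers":0},{"tx":0,"ty":-0.4,"tz":0,"turn":0,"fingers":0},{"tx":0.2,"ty":-0.4,"tz":0,"turn":0,"fingers":0},{"tx":0.4,"ty":-0.4,"tz":0,"turn":0,"fingers":0},{"tx":0.6,"ty":-0.4,"tz":0,"turn":0,"fingers":0},{"tx":0.8,"ty":-0.4,"tz":0,"turn":0,"fingers":0},{"tx":0.88,"ty":-0.4,"tz":0,"turn":0,"fingers":0},{"tx":0.88,"ty":-0.4,"tz":0,"turn":0,"fingers":0},{"tx":0.88,"ty":-0.4,"tz":0,"turn":0,"fingers":0}]' 10; python3 plan.py 709.8 -160 200 -10.2
```

```text
clock: 11.25
eef_pos: [711.9, -159.7, 281.8]
eef_rot: [-1.573, 0.004, -0.176]
wrist_force: [-0.2, -0.7, 0.4]
finger_gap: 0.5
t 11.25 pos [ 711.9 -159.7  281.8] rot [-1.573  0.004 -0.176] gap 0.5 F [-0.18 -0.74  0.39]
tx -0.008 ty 0.409 tz -0.003 turn 0.001
```

```bash
python3 -m creep '[{"tx":0,"ty":0.1,"tz":0,"turn":0,"fingers":0},{"tx":0,"ty":0.25,"tz":0,"turn":0,"fingers":0},{"tx":0,"ty":0.38,"tz":0,"turn":0,"fingers":0},{"tx":0,"ty":0.38,"tz":0,"turn":0,"fingers":0},{"tx":0,"ty":0.38,"tz":0,"turn":0,"fingers":0}]' 10; python3 - <<'E'
from cell import optics
import cv2
c=optics.camera("side"); cv2.imwrite("pics/side2.png",cv2.resize(c["frame"][60:240,140:320,::-1],None,fx=3,fy=3))
E
```

```text
clock: 11.75
eef_pos: [711.2, -159.8, 207.4]
eef_rot: [-1.573, 0.004, -0.176]
wrist_force: [0.2, -0.1, 0.3]
finger_gap: 0.3
```

View pics/side2.png

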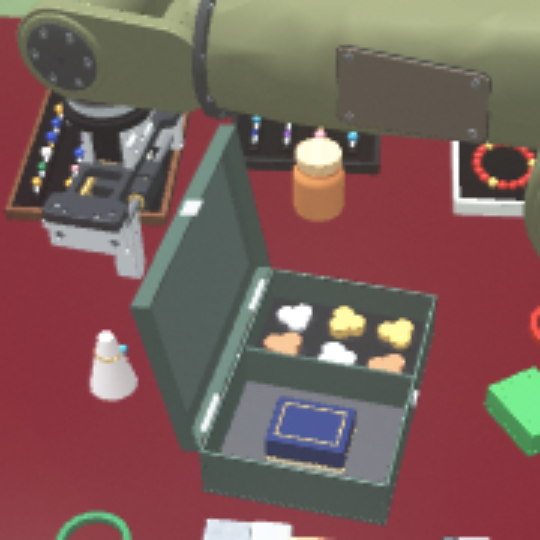

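The closed fingers are behind the lid at crop (130,270), clear of the ring cone. Now pushing forward along the arc.

```bash
python3 -m creep '[{"tx":-0.06,"ty":0,"tz":0,"turn":0,"fingers":0},{"tx":-0.11,"ty":0,"tz":0,"turn":0,"fingers":0},{"tx":-0.16,"ty":0,"tz":0,"turn":0,"fingers":0},{"tx":-0.21,"ty":0,"tz":0,"turn":0,"fingers":0},{"tx":-0.27,"ty":0,"tz":0,"turn":0,"fingers":0},{"tx":-0.33,"ty":0,"tz":0,"turn":0,"fingers":0},{"tx":-0.39,"ty":0,"tz":0,"turn":0,"fingers":0},{"tx":-0.39,"ty":0,"tz":0,"turn":0,"fingers":0}]' 10; python3 force.py; python3 - <<'E'
from cell import optics
import cv2
c=optics.camera("side"); cv2.imwrite("pics/side3.png",cv2.resize(c["frame"][60:240,140:320,::-1],None,fx=3,fy=3))
E
```

```text
clock: 12.6
eef_pos: [634.8, -146.3, 211.3]
eef_rot: [-1.574, -0.002, -0.176]
wrist_force: [-0.2, 0.3, -0.2]
finger_gap: 0.5
t 12.85 [ 635.2 -146.3  208.5] F [-0.21  0.42 -0.06] sd [0.47 0.36 0.56] gap 0.4603726146397552 eff [-0.000e+00 -6.765e+01 -3.650e+01 -3.000e-02  1.000e-01  0.000e+00]
```

View pics/side3.png

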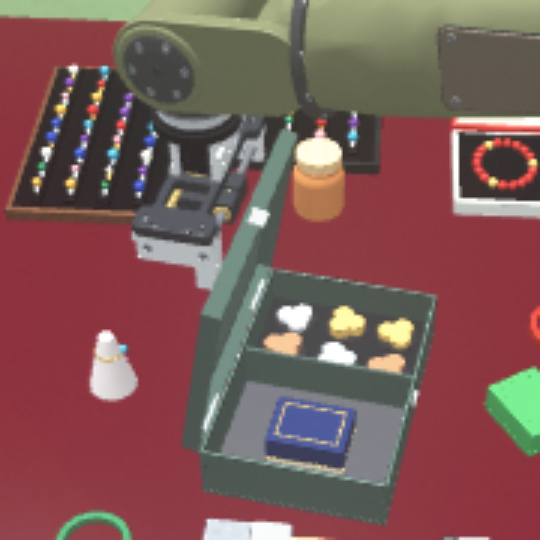

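The lid is past vertical, at about 1.35 rad. Continuing down the arc.

```bash
python3 -m creep '[{"tx":-0.08,"ty":0.01,"tz":0,"turn":0,"fingers":0},{"tx":-0.15,"ty":0.025,"tz":0,"turn":0,"fingers":0},{"tx":-0.22,"ty":0.048,"tz":0,"turn":0,"fingers":0},{"tx":-0.285,"ty":0.075,"tz":0,"turn":0,"fingers":0},{"tx":-0.35,"ty":0.11,"tz":0,"turn":0,"fingers":0},{"tx":-0.41,"ty":0.15,"tz":0,"turn":0,"fingers":0},{"tx":-0.465,"ty":0.2,"tz":0,"turn":0,"fingers":0},{"tx":-0.52,"ty":0.25,"tz":0,"turn":0,"fingers":0},{"tx":-0.56,"ty":0.31,"tz":0,"turn":0,"fingers":0},{"tx":-0.6,"ty":0.37,"tz":0,"turn":0,"fingers":0},{"tx":-0.6,"ty":0.37,"tz":0,"turn":0,"fingers":0}]' 10; python3 force.py; python3 - <<'E'
from cell import optics
import cv2
c=optics.camera("side"); cv2.imwrite("pics/side4.png",cv2.resize(c["frame"][60:240,140:320,::-1],None,fx=3,fy=3))
E
```

```text
clock: 14.05
eef_pos: [515.8, -125.1, 133.3]
eef_rot: [-1.573, 0.005, -0.176]
wrist_force: [0.3, -0.0, -0.3]
finger_gap: 0.4
t 14.3 [ 517.3 -125.5  135.1] F [-0.15 -0.18  0.27] sd [0.64 0.26 0.42] gap 0.49397542575142406 eff [-1.000e-02 -5.231e+01 -3.267e+01 -3.000e-02  9.000e-02  0.000e+00]
```

View pics/side4.png

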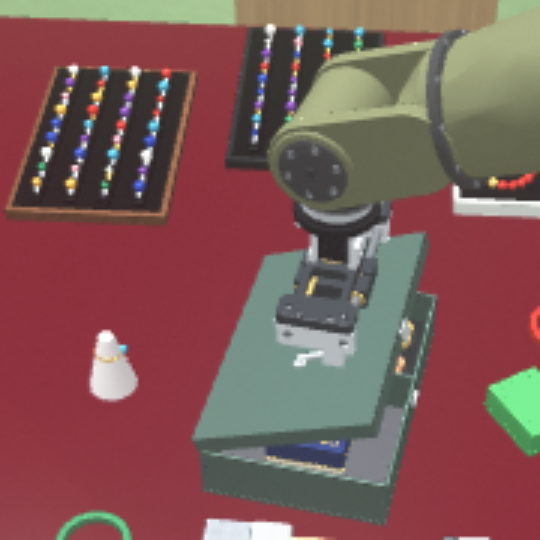

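The lid is down to about 0.35 rad. Now the last stretch.

```bash
python3 -m creep '[{"tx":-0.035,"ty":0.06,"tz":0,"turn":0,"fingers":0},{"tx":-0.065,"ty":0.13,"tz":0,"turn":0,"fingers":0},{"tx":-0.08,"ty":0.18,"tz":0,"turn":0,"fingers":0},{"tx":-0.09,"ty":0.22,"tz":0,"turn":0,"fingers":0},{"tx":-0.095,"ty":0.25,"tz":0,"turn":0,"fingers":0},{"tx":-0.097,"ty":0.265,"tz":0,"turn":0,"fingers":0},{"tx":-0.097,"ty":0.27,"tz":0,"turn":0,"fingers":0},{"tx":-0.097,"ty":0.27,"tz":0,"turn":0,"fingers":0}]' 10; python3 force.py
```

```text
clock: 15.2
eef_pos: [498.0, -122.2, 80.9]
eef_rot: [-1.573, 0.002, -0.176]
wrist_force: [0.8, -0.1, 0.2]
finger_gap: 0.4
t 15.45 [ 498.  -122.2   81. ] F [ 0.08 -0.43 -0.22] sd [0.46 0.58 0.34] gap 0.6290157950856767 eff [-0.000e+00 -5.146e+01 -3.012e+01 -3.000e-02  8.000e-02 -0.000e+00]
```

Not at the stop yet. I'll press down in small steps until I feel resistance.

```bash
python3 -m creep '[{"tx":0,"ty":0.005,"tz":0,"turn":0,"fingers":0},{"tx":0,"ty":0.01,"tz":0,"turn":0,"fingers":0},{"tx":0,"ty":0.01,"tz":0,"turn":0,"fingers":0}]' 10; python3 force.py
```

```text
clock: 15.8
eef_pos: [498.2, -122.2, 80.1]
eef_rot: [-1.573, 0.001, -0.176]
wrist_force: [-5.2, 1.9, 15.1]
finger_gap: 0.4
t 16.05 [ 498.2 -122.3   80.1] F [-5.71  1.9  14.96] sd [0.8  0.56 0.36] gap 0.38469652372678176 eff [-1.600e-01 -4.486e+01 -2.815e+01  1.000e-02 -1.640e+00  0.000e+00]
```

```bash
python3 -m creep '[{"tx":0,"ty":-0.1,"tz":0,"turn":0,"fingers":0},{"tx":0,"ty":-0.3,"tz":0,"turn":0,"fingers":0},{"tx":0,"ty":-0.5,"tz":0,"turn":0,"fingers":0},{"tx":-0.2,"ty":-0.7,"tz":0,"turn":0,"fingers":0},{"tx":-0.4,"ty":-0.8,"tz":0,"turn":0,"fingers":0},{"tx":-0.5,"ty":-0.8,"tz":0,"turn":0,"fingers":0},{"tx":-0.5,"ty":-0.8,"tz":0,"turn":0,"fingers":0},{"tx":-0.5,"ty":-0.8,"tz":0,"turn":0,"fingers":0}]' 10; python3 - <<'E'
from cell import optics
from h import *
for n in ["top","side"]:
    c=optics.camera(n); cv2.imwrite(f"pics/{n}5.png",c["frame"][:,:,::-1])
    for g in gifts(c): print(g)
    P=cloud(c)
    R=np.array([[np.cos(-.178),-np.sin(-.178)],[np.sin(-.178),np.cos(-.178)]])
    q=(P[...,:2]-np.array([622.3,-205.8]))@R
    m=(abs(q[...,1]-95)<35)&(q[...,0]<-10)&(q[...,0]>-180)&(P[...,2]>50)&(P[...,2]<120)
    x=q[...,0][m];z=P[...,2][m]; p=np.polyfit(x,z,1); print(n,m.sum(),"slope %.4f z(-190) %.1f"%(p[0],np.polyval(p,-190)))
E
```

```text
clock: 16.9
eef_pos: [400.1, -104.5, 240.4]
eef_rot: [-1.573, -0.0, -0.176]
wrist_force: [-0.2, 0.3, 0.4]
finger_gap: 0.5
(array([179., 166.]), np.int32(457), np.float64(48.24458625090138), [array([580.5, 135.1]), array([81.8, 59.6]), np.float64(11.9)])
(array([131., 174.]), np.int32(536), np.float64(48.18410240253907), [array([557.4, 278.9]), array([81.4, 61.9]), np.float64(7.3)])
(array([184., 209.]), np.int32(451), np.float64(48.19439149455327), [array([452.2, 115.1]), array([78.9, 56.6]), np.float64(7.3)])
top 858 slope -0.0025 z(-190) 80.5
(array([463., 115.]), np.int32(375), np.float64(45.766999778830495), [array([-266.1, -627.6]), array([ 67.4, 128.9]), np.float64(36.3)])
(array([270., 270.]), np.int32(564), np.float64(48.54806281769845), [array([454.2, 117.8]), array([81.6, 62.2]), np.float64(3.1)])
(array([223., 270.]), np.int32(279), np.float64(48.66125215395496), [array([583.8, 136.9]), array([78.7, 59.1]), np.float64(9.6)])
side 1022 slope 0.0003 z(-190) 80.4
```

View pics/side5.png

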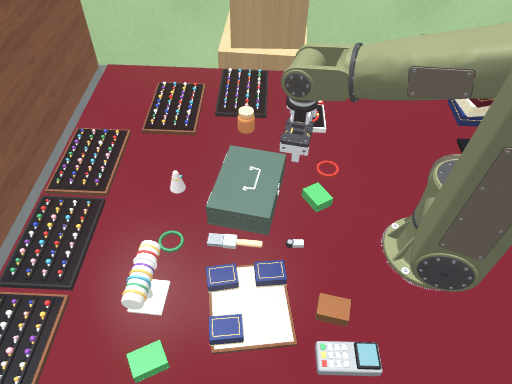

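View pics/top5.png

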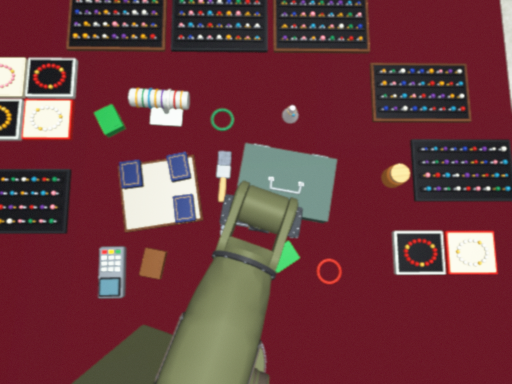

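The lid is flat, with its top at about 80 mm and a slope near 0. The three other boxes are where they started, nothing else has moved, and the arm is clear.

```bash
python3 -c "
from cell import manip; print(manip.sign_off())"
```

```text
the job is handed in; nothing more can be done
None
```

The packed gift box is lying flat in the empty compartment of the cash box, the lid is shut, and I handed the job in at about 17 s of the 72 s allowed.

- **Finding it:** The first box I lifted, the one nearest the robot on the left, weighed about 3.05 N (310 g). That is well above the 110 g limit for an empty box, so I did not lift the other three. They stand where they started on the packing board.
- **Placing it:** I carried the box level and lowered it until it touched the compartment floor. When I opened the fingers the wrist force returned to about zero. The pictures then showed it flat near the middle of the compartment.
- **Shutting the lid:** I pushed the lid over from behind with closed fingers and pressed it down until it met about 15 N at its stop.

**Last checks:**
- The lid top measured 80.4–80.5 mm high, with a slope of at most 0.0025 in both camera views.
- The three empty boxes' lids are at their proper height, about 48 mm, and the rest of the stall looks undisturbed.
- The arm is clear of everything.
- The side-camera colour check missed the far-left box in the final picture, as it did before. The top camera measured it, and it is visible in the side picture.
- I could not see the packed box again once the lid was shut.

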